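# Refit the stove knob and hold it pressed in

## Task

The knob of the small gas stove has been washed and its bare valve stem is covered by the orange child guard: slide the guard along its rails, off the stem, right up against its far stop. Then take the white knob from the black tray, turn it so that the flat in its hole matches the flat on the stem, push it fully onto the stem and press it right down against the valve spring, and finish while still holding the knob pressed down. Do not shift the bowls, dabba, spoon rest, brush or burner cap.

Things in the scene. Friction and masses are not known exactly. Their poses are not given: they have to be found in the camera images.
- guard (a joint): how far the stove's orange child guard is slid along its rails, m: 0 = over the valve stem, 0.120 = against the far stop, stem uncovered. It moves along the stove's -y (to the robot's right) and stays where left; 1.5 N of friction. The guard is a tunnel open at both ends, 78 mm along x, 80 mm along y, its roof 55 mm above the deck; it hides the stem at the start.
- guard_grip (a point): centre of the black finger rib on top of the guard: 50 mm along x, 10 mm thick along y (the sliding direction), 20 mm high; its foot, the guard's roof, is 10 mm below this point. x and y axes are those of the stove.
- stem_top (a point): centre of the tip of the brass valve stem, upright: 10 mm thick, one flat 2.5 mm from the axis facing +x (to the burner), 30 mm tall above the deck, top 3 mm chamfered; it does not turn. Axes are the stove's: +x from its front (robot side) to the burner. With the guard at its stop the guard's edge is 80 mm from the stem on the -y side; the pan support starts 65 mm away on the +x side.
- stem (a joint): how far the stem is pressed down, in m: 0 = up, 0.006 = bottomed. A spring resists with 3 N at the start of the travel and 9 N at the bottom.
- knob: white stove knob, upright on the tray, 45 g. Origin: centre of its underside. Skirt 44 mm across, 0 to 20 mm high; on it a grip bar 44 mm long (x), 12 mm wide (y), 20 to 38 mm high, with a red line pointing to +x. D-shaped hole below, 18 mm deep, 0.6 mm larger all round than the stem, flat on the +x side: it goes on only with its +x along stem_top's +x, its underside then 12 mm above the deck.
- knob_bore (a point): closed inner end of the knob's hole, 18 mm above its underside on its axis; it meets stem_top when the knob is fully on. Axes are those of the knob.
- tray: black plastic tray, 240 x 150 mm with a 12 mm rim, floor 4 mm thick; does not move. Origin: centre of its underside. It stands to the left or to the right of the stove.
- burner_cap: brass burner cap, 58 mm in diameter, 13 mm high, on the tray beside the knob. Leave it. Origin: centre of its underside.
- bowls: three nested steel bowls, 160 mm in diameter, 80 mm high together, on the side of the stove where the tray is not. Leave them. Origin: centre of the underside.
- dabba: round aluminium dabba with lid, 114 mm in diameter, 118 mm high. Leave it. Origin: centre of its underside.
- spoon_rest: blue ceramic spoon rest, dish 112 mm across and 18 mm high with a 41 mm tongue. Leave it. Origin: centre of the dish's underside. It and the dabba stand left and right of the stove, either way round.
- brush: red silicone brush, 208 mm long, 20 mm high, lying along its x. Leave it. Origin: near its middle, on the underside.
Things that resemble listed ones, but are neither listed nor needed, are in the scene too. Of the things like the knob, leave any that is brown; of the rest the smaller one is meant.

How it is judged (in metres and radians):
On the way, in this order (a step that is already met when the one before it is completed fails the run):
1. the guard is slid right up against its far stop (value of joint guard above 0.116 m), for 0.2 s.
2. the knob is fully on the stem, flat to flat (horizontal distance between knob_bore and stem_top below 0.0025 m and z of knob_bore in the frame of stem_top below 0.002 m and angle between the x axis of knob and the x axis of stem_top, either way round below 0.25 rad), for 0.2 s.
At the end, for the whole second after the job is handed in: The guard is within 6 mm of its far stop; the knob is on the stem flat to flat (hole end within 2 mm of the stem tip in height, 2.5 mm sideways, 0.25 rad about and 0.15 rad tilt), and the fingers are still on it, keeping the stem pressed at least 4.5 mm of its 6 mm (all of step 2 and value of joint guard above 0.114 m and angle between knob's own z axis and vertical below 0.15 rad and value of joint stem above 0.0045 m and contact force between the fingers and knob above 2 N); the arm keeps its last pose, push and grip.
It fails at once if a bystander is shifted by more than 30 mm (distance of any of bowls, dabba, spoon_rest, brush, burner_cap from where it was at the start of the episode above 0.03 m).
It also fails if it takes over 51 s, if anything falls off the work surface, if the arm or the gripper's body presses on something with over 40 N, if the wrist force passes 120 N, or if a joint passes its speed limit or range.

## Robot

A 6-joint arm with a two-finger parallel gripper is mounted at the origin on the work surface. World frame = base frame: x ahead of the robot, y to its left, z up, the work surface at z = 0. Lengths are in mm, angles in rad, forces in N, time in s.
With the tool pointing down it reaches from about 200 to 875 mm from the base axis. Payload 3.4 kg.
Tool frame: the origin (TCP) lies between the finger pads; the fingertips stand 19 mm ahead of it and the grasp point (between the pads) is the TCP; z points along the fingers, y is the line along which they close (so a half turn about z gives the same grasp; the last joint's range is limited). The gripper opens to 94 mm and grips with 3 to 60 N. Pads are 16 mm wide; open, the fingers measure 119 mm over their backs; the gripper's body (75 mm by 177 mm) begins 78 mm behind the grasp point.
Start: joints at [1.228, 0.276, 1.505, -0, 1.361, -0.121], TCP at [126.506, 560.945, 224.493] pointing down, gripper open.
Joint ranges: [-2.89, 2.89], [-0.75, 2.08], [0.22, 2.7], [-1.18, 4.32], [0.11, 2.71], [-2.7, 2.7]. Speed limits (rad/s): [2.57, 2.57, 3.14, 3.14, 3.14, 3.14].

## Interface

Orientations are given as a 3x3 rotation matrix whose columns are the frame's x, y, z axes.
In Python, from plant import manip, fingers, kinematics, state, imaging, sign_off gives the robot as it stands. Calls block until the motion is done:
- manip.movep(position, orientation): joint-space move of the TCP to a pose.
- manip.line_to(position, frame=None, feed=150): straight line of the TCP; frame=None keeps the orientation; feed is the mean speed in mm/s.
- manip.move_joints(angles): joint-space move.
- fingers.command_gripper(opening): opening from 0.0 (shut) to 1.0 (fully open); the grip force is fixed at half the most; returns when the fingers have stopped.
- manip.pause(seconds).
- kinematics.ik(position, orientation): joint angles nearest the present ones, or None.
- state(): the state.
- imaging.snapshot(name): name is "side" or "top"; returns a dict with "img" (480x640x3 uint8, blue, green, red), "K" (3x3 intrinsics, pixels), "position" and "orientation" of the camera in the world. Camera axes: x right, y down, z forward; pixel columns grow to the right and rows downward; lengths in mm; the calibration is good to about 2 mm. A picture is of the moment at which its call begins. There is no depth.
A pose or a line that the arm cannot do raises manip.MotionError and nothing moves.
- sign_off(): hands the job in; it is judged then, once.
Trained networks look in a picture, given as the dict that the camera call returned (one of the last four; its "shot" number tells which), for a name from the list of things; names that differ only in an ending like _2 or _b are one class to them, and where a whole thing is asked for, a point or a joint stands for the part that bears it (a point fixed in the world has none). Each returns a list of dicts, best first, with "p" (0 to 1); they miss things now and then, are a little off and sometimes report something else, mostly with a low value. They report only what shows in the picture. A call takes as long as a camera call. They do not tell look-alikes from the thing itself.
- imaging.boxes_of(picture, query): "pixel" ([column, row] in pixels, amid what is visible of it).
- imaging.cut_out(picture, query): "region" (480x640 bool, what is visible of it) and "pixel" ([column, row] in pixels, amid what is visible of it).
The state is a dict: "t": time; "q": joint angles; "joint_velocities": joint speeds; "tau": joint torques, N m; "position": TCP position; "tcp_rot": TCP orientation; "force": force on the tool from outside, world axes, zero at the start; "wrist_torque": the same for the moment, N m; "grip_width": opening from 0.0 (shut) to 1.0 (fully open); "finger_force": force on a finger pad.
Only numpy, scipy, OpenCV 4.12 (cv2) and the standard library are available. Lean on these libraries where they do the work, as an engineer would, in place of code of your own. Each camera call takes 0.05 s, during which the arm holds its last target. There are 200 camera calls.

## Working session

There is one attempt and no reset: what is moved stays moved. The work goes in short steps, each a Python script; the robot and the scene stay as the last script left them, time stands still between calls to the robot, and variables do not carry over. Pictures are saved under pics/ and viewed, at most 10 in all, crops included, and the job is handed in when it is done.

```bash
ls; mkdir -p pics
cat > h.py <<'E'
import numpy as np, cv2
from plant import manip, fingers, kinematics, state, imaging, sign_off
def ray(s,px):
    d=np.linalg.inv(s["K"])@np.array([px[0],px[1],1.0]); return np.array(s["position"],float),np.array(s["orientation"])@d
def at_z(s,px,z):
    o,d=ray(s,px); return o+d*(z-o[2])/d[2]
def proj(s,P):
    p=np.array(s["orientation"]).T@(np.array(P,float)-np.array(s["position"])); q=np.array(s["K"])@p; return q[:2]/q[2]
def tri(a,pa,b,pb):
    o1,d1=ray(a,pa);o2,d2=ray(b,pb);d1=d1/np.linalg.norm(d1);d2=d2/np.linalg.norm(d2)
    t=np.linalg.lstsq(np.c_[d1,-d2],o2-o1,rcond=None)[0]; x=o1+d1*t[0];y=o2+d2*t[1]; return (x+y)/2,np.linalg.norm(x-y)
E
python3 - <<'E'
from h import *
for n in("top","side"):
    s=imaging.snapshot(n); cv2.imwrite(f"pics/{n}0.png",s["img"]); print(n,np.round(s["position"]),np.round(s["orientation"],3).tolist(),s["K"][0][0])
    for q in("guard","guard_grip","knob","tray","burner_cap","bowls","dabba","spoon_rest","brush"):
        print(q,[(np.round(d["pixel"]).tolist(),round(d["p"],2)) for d in imaging.boxes_of(s,q)][:5])
print(state()["t"])
E
```

```text
pics
top [ 434.   24. 1593.] [[-0.005, -0.998, 0.058], [-1.0, 0.005, 0.005], [-0.005, -0.058, -0.998]] 590.3019545533684
guard [([321.0, 237.0], 0.76)]
guard_grip [([325.0, 237.0], 0.88)]
knob [([511.0, 250.0], 0.96), ([459.0, 313.0], 0.81), ([458.0, 248.0], 0.56)]
tray [([453.0, 240.0], 0.57)]
burner_cap [([444.0, 211.0], 0.83)]
bowls []
dabba [([449.0, 163.0], 0.56)]
spoon_rest [([213.0, 166.0], 0.96), ([146.0, 196.0], 0.52)]
brush [([147.0, 196.0], 0.69)]
side [  408. -1028.   782.] [[0.995, -0.052, 0.089], [-0.103, -0.527, 0.844], [0.003, -0.848, -0.529]] 523.4333065214281
guard [([312.0, 237.0], 0.66), ([286.0, 208.0], 0.31)]
guard_grip [([315.0, 236.0], 0.92), ([325.0, 399.0], 0.58), ([366.0, 372.0], 0.55)]
knob [([226.0, 397.0], 0.98), ([315.0, 388.0], 0.75), ([327.0, 450.0], 0.73), ([332.0, 191.0], 0.59), ([323.0, 402.0], 0.29)]
tray [([323.0, 398.0], 0.8), ([334.0, 191.0], 0.68)]
burner_cap [([365.0, 372.0], 0.75)]
bowls [([285.0, 206.0], 0.79)]
dabba [([430.0, 356.0], 0.81)]
spoon_rest [([362.0, 216.0], 0.65)]
brush [([336.0, 192.0], 0.73)]
1.0
```

View pics/top0.png

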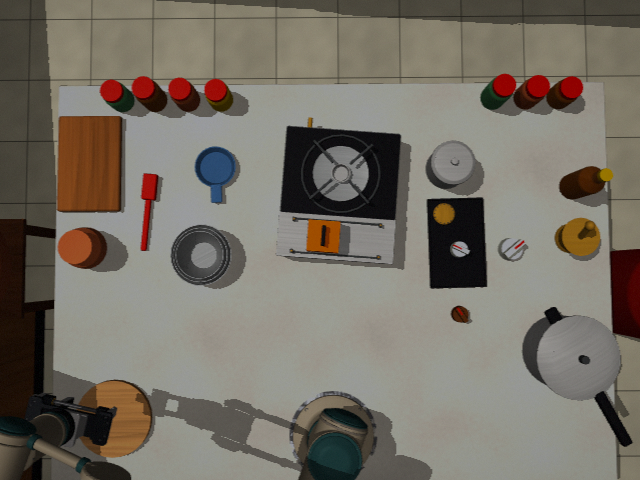

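View pics/side0.png

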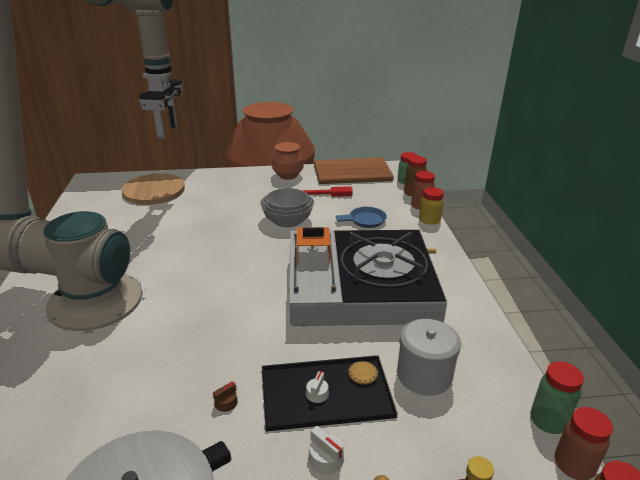

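Candidates for the knob in the top picture are the white one at (459,249) on the tray, a larger white one at (512,249) on the table, and a brown one at (460,314). The one on the tray fits: it is white, the smaller, and on the black tray. The rib is at (323,237), and the stove is turned by a few degrees. I'll confirm with a crop and measure.

Run:
```python
from h import *
S={n:imaging.snapshot(n) for n in("top","side")}
def near(s,q,p):
    c=[d for d in imaging.cut_out(s,q) if np.hypot(*(np.array(d["pixel"])-p))<15]
    if not c: print("none",q); return None
    m=c[0]["region"]; ys,xs=np.nonzero(m); print(q,round(c[0]["p"],2),"n",m.sum(),"cen",xs.mean().round(1),ys.mean().round(1),"box",xs.min(),xs.max(),ys.min(),ys.max()); return m
a=near(S["top"],"guard_grip",(323,237)); b=near(S["side"],"guard_grip",(314,235))
k1=near(S["top"],"knob",(459,248)); k2=near(S["side"],"knob",(316,388)); kb=near(S["top"],"knob",(511,250))
near(S["top"],"tray",(456,243))
# black rib by colour within guard neighbourhood
def blob(s,c,r,f):
    x0,y0=c[0]-r,c[1]-r; im=s["img"][y0:y0+2*r,x0:x0+2*r].astype(int); m=f(im[...,0],im[...,1],im[...,2]); ys,xs=np.nonzero(m); return np.c_[xs+x0,ys+y0]
dark=lambda B,G,R:(R<70)&(G<70)
rt=blob(S["top"],(323,237),12,dark); rs=blob(S["side"],(314,233),11,dark)
print("rib",rt.mean(0),len(rt),rs.mean(0),len(rs))
P,e=tri(S["top"],rt.mean(0),S["side"],rs.mean(0)); print("rib P",P,e)
red=lambda B,G,R:(R>130)&(G<90)&(B<90)
r1=blob(S["top"],(459,249),12,red); r2=blob(S["side"],(318,385),16,red); print("red",r1.mean(0),len(r1),r2.mean(0),len(r2)); print(tri(S["top"],r1.mean(0),S["side"],r2.mean(0)))
for z in (0,38): print(z,at_z(S["top"],(459,249),z),at_z(S["top"],(512,249),z))
T=cv2.resize(S["top"]["img"][225:325,425:530],None,fx=6,fy=6,interpolation=cv2.INTER_CUBIC)[:500]
U=cv2.resize(S["top"]["img"][200:275,270:415],None,fx=5,fy=5,interpolation=cv2.INTER_CUBIC)
cv2.imwrite("pics/cropk.png",T); cv2.imwrite("pics/cropg.png",U)
```

```text
guard_grip 0.78 n 1001 cen 322.4 235.7 box 306 339 219 252
guard_grip 0.57 n 644 cen 313.6 236.3 box 297 330 226 254
knob 0.55 n 203 cen 458.3 248.8 box 450 467 242 256
knob 0.68 n 529 cen 317.2 389.1 box 306 328 372 402
knob 0.61 n 462 cen 511.0 248.2 box 498 525 238 259
tray 0.66 n 4513 cen 456.7 244.4 box 426 486 197 287
rib [323.18666667 235.10666667] 75 [312.23699422 231.83815029] 173
rib P [522.60560441  22.55646453 146.24325679] 3.4582954049486374
red [457.36363636 246.63636364] 11 [318.78571429 375.14285714] 14
(array([ 497.68373696, -329.70615861,   42.70137296]), np.float64(1.8754809236384418))
0 [ 493.99205404 -343.81572393    0.        ] [ 493.26483942 -486.53808006    0.        ]
38 [ 492.56610788 -335.04176566   38.        ] [ 491.8562405  -474.35957142   38.        ]
```

View pics/cropk.png

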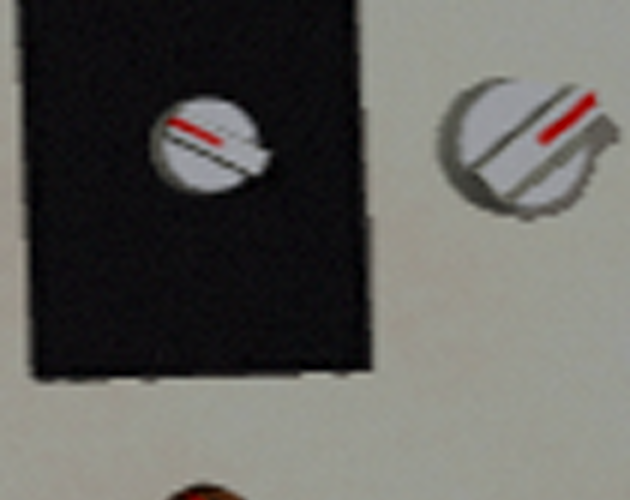

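View pics/cropg.png

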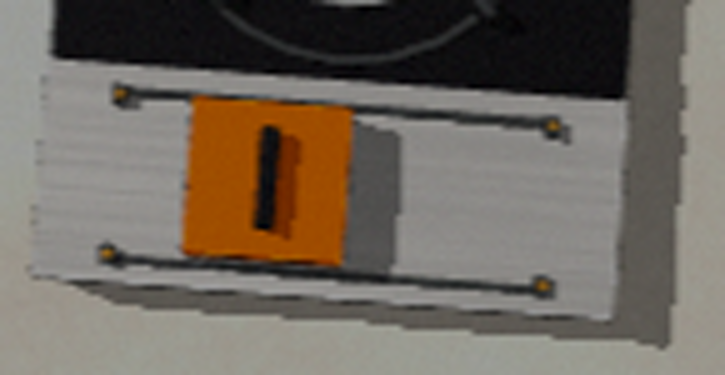

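The crop confirms it: the small white knob is on the tray with its red line pointing up-left (knob yaw about 65°), and the larger white one is off the tray. The guard is at the left end of its rails, and the stove's yaw is about -4.5°. Next I'll move the guard.

```bash
cat >> h.py <<'E'
def R(yaw): # tool down, tool y axis at angle yaw
    y=np.array([np.cos(yaw),np.sin(yaw),0]); z=np.array([0,0,-1.]); return np.c_[np.cross(y,z),y,z]
E
python3 - <<'E'
from h import *
s=imaging.snapshot("top")
yw=[]
for a,b in (((294,218.6),(380.6,225.4)),((291.4,250.6),(378.4,257.2))):
    d=at_z(s,a,85)-at_z(s,b,85); yw.append(np.arctan2(-d[0],d[1])); print(np.round(at_z(s,a,85)),np.round(at_z(s,b,85)),yw[-1])
yaw=np.mean(yw); P=at_z(s,(323.2,235.1),148); print(P,yaw)
ty=yaw+np.pi/2
q=[(abs(kinematics.ik([P[0],P[1],240],R(t))[5]),t) for t in (ty,ty-np.pi) if kinematics.ik([P[0],P[1],240],R(t)) is not None]; print(q)
t=min(q)[1]
manip.movep([P[0],P[1],230],R(t)); fingers.command_gripper(0.5)
print(state()["force"],state()["t"])
manip.line_to([P[0],P[1],165],feed=120); manip.line_to([P[0],P[1],154],feed=40); print(state()["force"])
fingers.command_gripper(0.0); st=state(); print(st["grip_width"]*94,st["finger_force"],st["position"],st["force"],st["t"])
E
```

```text
[571.  97.  85.] [ 552. -125.   85.] -0.08394751544498745
[489. 104.  85.] [ 471. -118.   85.] -0.08079407534686932
[524.24075606  22.40612341 148.        ] -0.08237079539592838
[(np.float64(1.5783612400024334), np.float64(1.4884255313989683)), (np.float64(1.56323141358736), np.float64(-1.6531671221908248))]
[-0.01866864 -0.45965931  0.66501769] 4.7
[ 0.13804177 -0.35254067  1.82654497]
9.754411319160873 31.836736036639195 [524.43950222  22.43522804 154.23017056] [-1.15073715 -0.07116039  5.12043324] 6.4833
```

Run:
```python
from h import *
yaw=-0.0824; d=np.array([np.sin(yaw),-np.cos(yaw),0]); p0=np.array(state()["position"])
manip.line_to(p0+d*116,feed=90); f=state()["force"]; print(f,state()["t"])
for k in (119,121,123,125):
    manip.line_to(p0+d*k,feed=40); st=state(); print(k,np.round(st["force"],1),np.round((np.array(st["position"])-p0)@d,1))
    if np.dot(st["force"],d)<-15: break
fingers.command_gripper(0.5); p=np.array(state()["position"]); manip.line_to([p[0],p[1],230],feed=200)
print(state()["t"])
q=list(state()["q"]); q[0]-=0.45; manip.move_joints(q)
for n in("top","side"):
    s=imaging.snapshot(n); cv2.imwrite(f"pics/{n}1.png",s["img"])
    for r in("stem","stem_top","guard"): print(n,r,[(np.round(x["pixel"],1).tolist(),round(x["p"],2)) for x in imaging.boxes_of(s,r)][:3])
a=cv2.imread("pics/top1.png")[205:275,270:410]; b=cv2.imread("pics/side1.png")[210:310,280:400]
a=cv2.resize(a,(600,300),interpolation=cv2.INTER_CUBIC); b=cv2.resize(b,(360,300),interpolation=cv2.INTER_CUBIC)
b=cv2.copyMakeBorder(b,0,0,0,240,cv2.BORDER_CONSTANT); cv2.imwrite("pics/stem1.png",np.vstack([a,b])); print(state()["t"],state()["position"])
```

```text
[ 9.78902616 55.56442759  8.23864425] 7.925
119 [11.7 61.9  9. ] 93.7
9.45
top stem []
top stem_top []
top guard [([359.6, 242.0], 0.89)]
side stem []
side stem_top []
side guard [([317.1, 260.7], 0.57), ([365.1, 369.9], 0.23)]
10.775 [ 424.75519845 -302.96103665  228.84402279]
```

View pics/stem1.png

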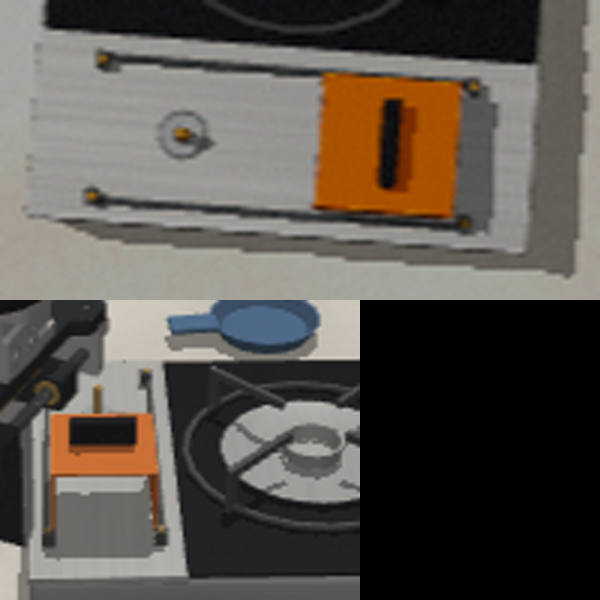

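The guard started about 25 mm along its rails: the stem at (312,236) is 10 px left of where the guard's centre was. It is now at the rail end, 120 mm from the stem. I'll compute the stem and knob poses from the saved pictures, then go for the knob.

Run:
```python
from h import *
S={n:imaging.snapshot(n) for n in("top","side")}
def cen(im,c,r,f):
    x0,y0=c[0]-r,c[1]-r; w=f(im[y0:y0+2*r,x0:x0+2*r].astype(float)).clip(0); ys,xs=np.mgrid[y0:y0+2*r,x0:x0+2*r]; p=np.c_[xs.ravel(),ys.ravel()]; w=w.ravel(); m=w@p/w.sum()
    C=(p-m).T@((p-m)*w[:,None])/w.sum(); return m,C,w.sum(),np.c_[p,w][w>0]
brass=lambda a:(a[...,2]-a[...,0]-35)
t,_,n,_=cen(S["top"]["img"],(312,236),5,brass); u,_,m,pp=cen(S["side"]["img"],(312,241),6,brass); pp=pp[pp[:,1]<247]
print("stem",t,n,u,m); print(pp[pp[:,2]>10].round().astype(int).tolist())
for z in (95,100,105,110): print(z,at_z(S["top"],t,z).round(1), proj(S["side"],at_z(S["top"],t,z)).round(1))
# guard roof/rib now in top
ri,_,n,_=cen(S["top"]["img"],(361,238),9,lambda a:(70-a[...,2])*1.0); print("rib now",ri,at_z(S["top"],ri,148))
im=cv2.imread("pics/top0.png")
r,C,n,_=cen(im,(459,249),10,lambda a:a[...,2]-a[...,1]-40); w,V=np.linalg.eigh(C); v=V[:,1]; v=v*np.sign(-v[1])
A=at_z(S["top"],r,42);B=at_z(S["top"],r+8*v,42)-A; yk=np.arctan2(B[1],B[0]); print("red",r,w,A,"yaw",yk)
g,C,n,_=cen(im,(459,249),14,lambda a:(a[...,2]>90)*1.0); w,V=np.linalg.eigh(C); print("white",g,n,w,at_z(S["top"],g,28), "red-11:",A[:2]-11*np.array([np.cos(yk),np.sin(yk)]))
for th in (yk,yk+np.pi):
    for name,p,a in(("cen",A,th),("barA",A,th+np.pi/2),("barB",A,th-np.pi/2),("plA",[526,48],-.082+np.pi/2),("plB",[526,48],-.082-np.pi/2)):
        q=kinematics.ik([p[0],p[1],60 if name[0]!='p' else 150],R(a)); print(name,round(a,2),None if q is None else np.round(q,2)[[0,3,4,5]])
```

```text
stem [311.91644909 235.56657963] 383.0 [312.01360544 240.76530612] 294.0
[[312, 238, 41], [313, 238, 30], [311, 239, 16], [312, 239, 35], [313, 239, 22], [312, 240, 19], [312, 241, 15], [312, 242, 16], [312, 243, 15], [312, 244, 17], [312, 245, 16], [312, 246, 16]]
95 [526.5  51.   95. ] [313.2 243.7]
100 [526.2  51.  100. ] [313.1 242. ]
105 [525.9  50.9 105. ] [313.  240.2]
110 [525.6  50.8 110. ] [312.9 238.5]
rib now [360.57875116 237.5806151 ] [517.67126354 -69.18365114 148.        ]
red [456.96525516 246.35722041] [0.13679037 6.46729503] [ 499.38835431 -328.90865278   42.        ] yaw 1.1417883679832241
white [459.87368421 248.84210526] 190.0 [14.77513116 18.67871926] [ 493.34815027 -339.67086848   28.        ] red-11: [ 494.81269678 -338.91182019]
cen 1.14 [-0.7  -0.    1.01 -1.84]
barA 2.71 None
barB -0.43 [-0.7  -0.    1.01 -0.27]
plA 1.49 [-0.04 -0.    1.16 -1.53]
plB -1.65 [-0.04 -0.    1.16  1.61]
cen 4.28 [-0.7  -0.    1.01  1.3 ]
barA 5.85 [-0.7  -0.    1.01 -0.27]
barB 2.71 None
plA 1.49 [-0.04 -0.    1.16 -1.53]
plB -1.65 [-0.04 -0.    1.16  1.61]
```

Run:
```python
from h import *
x,y,yk=494.5,-339.3,1.142
manip.movep([x,y,110],R(yk)); fingers.command_gripper(0.85)
manip.line_to([x,y,30],feed=130); print(state()["force"])
fingers.command_gripper(0.0); st=state(); print("cen width",st["grip_width"]*94,st["finger_force"],st["position"],st["t"])
fingers.command_gripper(0.8); p=st["position"]; 
manip.line_to([x,y,75],feed=150); manip.movep([x,y,75],R(yk-np.pi/2)); fingers.command_gripper(0.45)
manip.line_to([x,y,46],feed=100); print(state()["force"])
fingers.command_gripper(0.0); st=state(); print("bar width",st["grip_width"]*94,st["finger_force"],st["position"],st["t"])
manip.line_to([x,y,170],feed=200)
st=state(); print(st["grip_width"]*94,st["force"],st["t"])
X,Y,ys=526,48.8,-0.082
manip.movep([X,Y,190],R(ys-np.pi/2)); st=state(); print(st["position"],st["grip_width"]*94,st["t"])
manip.line_to([X,Y,165],feed=100)
for n in("top","side"):
    s=imaging.snapshot(n); cv2.imwrite(f"pics/{n}2.png",s["img"])
a=cv2.imread("pics/top2.png")[200:275,270:390]; b=cv2.imread("pics/side2.png")[180:280,260:380]
cv2.imwrite("pics/held.png",np.vstack([cv2.resize(a,(480,300),interpolation=cv2.INTER_CUBIC),cv2.resize(b,(480,300),interpolation=cv2.INTER_CUBIC)]))
print(state()["position"],state()["t"])
```

```text
[ 0.65648968 -0.58589304  0.55621827]
cen width 43.54390016260798 29.987174570560455 [ 494.58453206 -339.47972797   30.29269084] 15.6833
[-0.55413716  0.02606314  0.14451151]
bar width 11.76539140392142 30.000508725643158 [ 494.49451951 -339.34008654   46.33364403] 19.925
11.33787934410661 [ 0.35916311  0.73481643 -1.62111098] 20.6917
[530.7430931   35.59063223 194.33625912] 13.986524991964481 22.3583
[532.61486797  27.8899966  175.00935746] 22.8583
```

View pics/held.png

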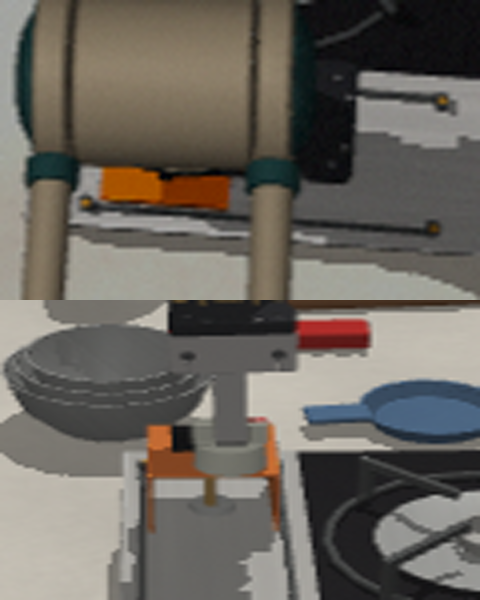

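The carry was too low. The knob hit the guard's rib and pushed the guard back over the stem (side view: the stem stands inside the tunnel, with the knob jammed at the rib). I'll back off, lift and check the grip.

Run:
```python
from h import *
st=state(); print(np.round(st["force"],1),st["q"])
manip.line_to([532,16,172],feed=80); manip.line_to([532,-30,245],feed=200)
st=state(); print(st["position"],st["grip_width"]*94,st["finger_force"],np.round(st["force"],1),st["t"])
s=imaging.snapshot("side"); cv2.imwrite("pics/side3.png",s["img"]); c=proj(s,[532,-30,210]).astype(int); print(c)
b=s["img"][c[1]-45:c[1]+75,c[0]-75:c[0]+75]; cv2.imwrite("pics/held3.png",cv2.resize(b,(750,600),interpolation=cv2.INTER_CUBIC))
```

```text
[ -6.  -46.8  43.6] [-0.0487303   0.23921525  1.68556826 -0.04513365  1.19729232  1.61419991]
[531.20950615 -29.43278522 243.53858115] 11.58260095353585 46.25671782530844 [-0.3  0.8  0.5] 24.0167
[319 219]
```

View pics/held3.png

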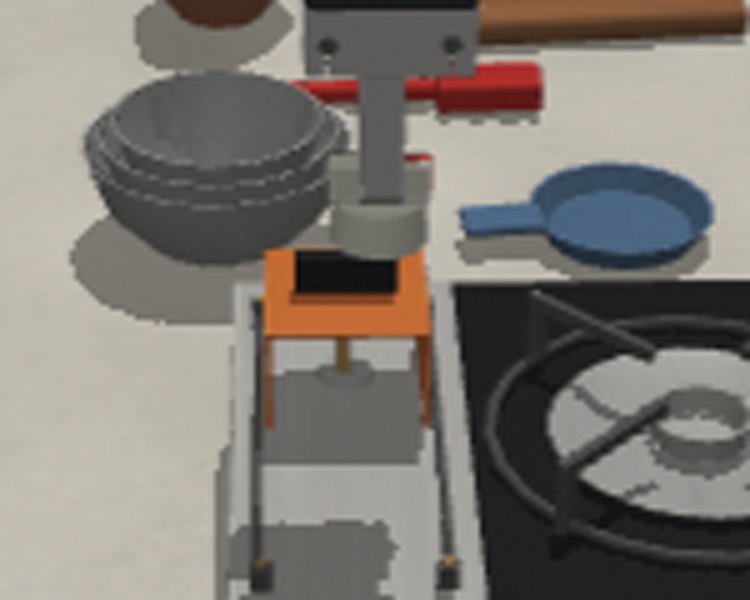

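The knob is still upright and centred in the fingers. I'll push the guard back with the knob's skirt against the +y side of the rib, then hover over the stem, staying high this time.

Run:
```python
from h import *
yaw=-0.0824; d=np.array([np.sin(yaw),-np.cos(yaw),0]); rs=np.array([516.7,-70.9,0])
c=lambda k,z: rs-d*k+np.array([0,0,z])   # k mm before the rib's stop position
manip.line_to(c(172,245),feed=250); manip.line_to(c(172,181),feed=150); print(np.round(state()["force"],1),state()["t"])
manip.line_to(c(60,181),feed=110); print(np.round(state()["force"],1),state()["grip_width"]*94)
manip.line_to(c(28,181),feed=60); print(np.round(state()["force"],1))
for k in (27,26,25,24,23):
    manip.line_to(c(k,181),feed=40); f=state()["force"]; print(k,np.round(f,1))
    if f[1]>8: break
manip.line_to(c(k+12,181),feed=100); manip.line_to(c(k+12,215),feed=200)
X,Y=526,48.8
manip.line_to([X,Y,215],feed=200); manip.line_to([X,Y,172],feed=150); manip.pause(.1)
st=state(); print(st["position"],st["grip_width"]*94,np.round(st["force"],1),st["t"])
s=imaging.snapshot("side"); cv2.imwrite("pics/side4.png",s["img"])
for P in ([X,Y,132],[X,Y,142],[X,Y,152],[X,Y,109]): print(P,proj(s,P).round(1))
b=s["img"][185:275,265:385]; cv2.imwrite("pics/held4.png",cv2.resize(b,(800,600),interpolation=cv2.INTER_CUBIC))
```

```text
[-0.6  0.  -1. ] 25.3167
[ 0.5  0.3 -1.6] 11.969977751250806
[ 0.2  0.4 -0.1]
27 [0.5 0.2 0. ]
26 [ 0.7  1.  -0.8]
25 [0.3 1.7 0.3]
24 [1.  4.8 0.5]
23 [1.7 7.9 1. ]
[526.86513887  48.1281195  173.0074651 ] 11.635742202062556 [ 1.   0.6 -0.5] 30.1083
[526, 48.8, 132] [313.2 231.2]
[526, 48.8, 142] [313.2 227.6]
[526, 48.8, 152] [313.2 224. ]
[526, 48.8, 109] [313.2 239.3]
```

View pics/held4.png

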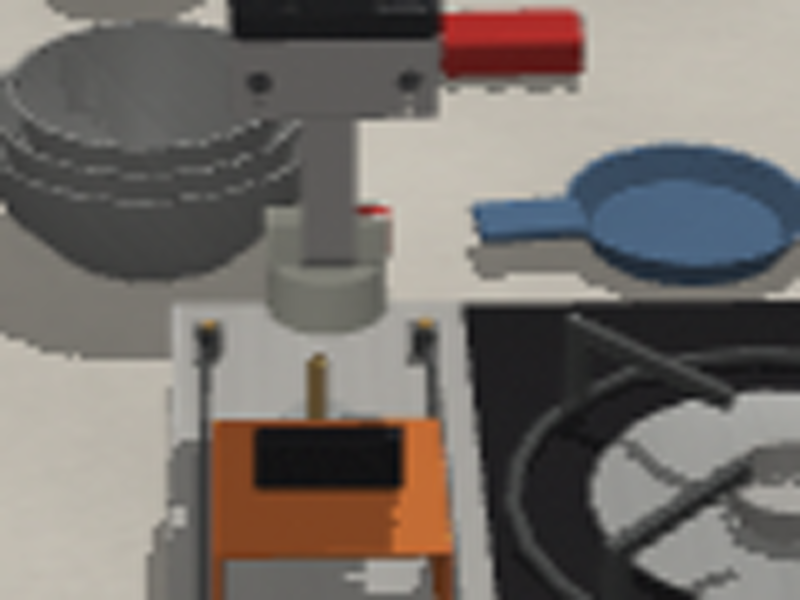

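The guard's rib is back at (314,254) in the side view, the same place as when it was pressed on its stop. The knob hovers about 1.4 px (3 mm) to the +x side of the stem, so I'll measure that to sub-pixel.

Run:
```python
from h import *
st=state(); print(st["position"],st["t"],np.round(st["q"],3))
im=cv2.imread("pics/side4.png").astype(float)
for r in (225,226,227,228,229,230,231): print(r,im[r,300:328].mean(1).round().astype(int).tolist())
for r in (239,240,241,242,243,244,245): print(r,(im[r,305:320,2]-im[r,305:320,0]).round().astype(int).tolist(),im[r,305:320].mean(1).round().astype(int).tolist())
w=np.zeros(2)
for r in range(239,247):
    c=np.arange(306,319); v=(im[r,c,2]-im[r,c,0]-22).clip(0); w+=[v@c,v.sum()]
print("stem col",w[0]/w[1])
```

```text
[526.93900794  48.28926294 173.15322413] 30.1583 [-0.04   0.241  1.687 -0.     1.211  1.613]
225 [118, 118, 118, 118, 115, 104, 110, 125, 126, 122, 111, 110, 111, 110, 110, 111, 111, 113, 125, 125, 124, 112, 121, 187, 186, 187, 187, 187]
226 [119, 118, 119, 119, 114, 96, 101, 112, 121, 126, 126, 126, 125, 126, 125, 125, 126, 126, 126, 123, 109, 94, 120, 185, 185, 185, 185, 185]
227 [118, 118, 118, 117, 114, 97, 100, 104, 107, 110, 115, 119, 122, 122, 122, 121, 117, 115, 108, 101, 98, 93, 119, 186, 186, 186, 185, 186]
228 [118, 118, 118, 117, 114, 98, 100, 104, 107, 109, 110, 110, 110, 110, 110, 109, 106, 105, 104, 101, 98, 93, 112, 170, 185, 185, 185, 185]
229 [118, 118, 118, 118, 115, 100, 101, 104, 107, 109, 110, 110, 111, 110, 110, 109, 106, 105, 103, 101, 98, 93, 112, 169, 185, 185, 185, 184]
230 [138, 139, 140, 140, 131, 96, 101, 105, 107, 109, 110, 110, 110, 110, 109, 107, 106, 105, 102, 100, 98, 93, 108, 157, 169, 170, 171, 171]
231 [160, 162, 163, 162, 155, 123, 102, 105, 107, 109, 110, 110, 111, 110, 109, 108, 106, 105, 103, 101, 98, 94, 106, 151, 164, 165, 166, 166]
239 [7,
[... 214 characters left out ...]
, 92, 142, 164, 164, 164, 165, 166]
241 [7, 7, 8, 7, 7, 10, 38, 49, 33, 12, 8, 7, 7, 7, 6] [164, 165, 165, 165, 165, 154, 85, 68, 91, 142, 164, 163, 163, 164, 166]
242 [7, 6, 7, 7, 7, 10, 39, 49, 32, 11, 7, 6, 7, 6, 7] [164, 165, 165, 165, 165, 155, 86, 68, 91, 142, 164, 163, 163, 164, 166]
243 [7, 6, 7, 8, 7, 11, 39, 50, 33, 11, 7, 6, 8, 7, 6] [164, 165, 164, 164, 164, 155, 87, 68, 91, 142, 164, 164, 163, 164, 166]
244 [6, 6, 6, 6, 7, 10, 39, 49, 31, 11, 7, 7, 7, 7, 7] [164, 165, 165, 165, 164, 155, 86, 68, 89, 140, 164, 164, 163, 165, 166]
245 [6, 7, 7, 7, 5, 7, 38, 50, 33, 7, 3, 5, 6, 7, 7] [164, 165, 165, 164, 158, 145, 83, 68, 87, 132, 153, 157, 163, 163, 164]
stem col 311.9380341880342
```

The skirt's centre is at column 313.4. The stem's silhouette is at 312.1, and its flat hides 2.5 mm on the +x side, so its axis is at 312.6 and the stem's x is about 525.0. The stem's y is 48.8, from the rib's stop plus 120 mm. I'll descend with force checks and search if it catches.

```bash
cat > ins.py <<'E'
from h import *
T=np.array([525.0,48.8])
cmd=np.array([525.0,48.8,165.]); manip.line_to(cmd,feed=100); manip.pause(.25)
p=np.array(state()["position"]); print("settled",p.round(2),state()["t"]); off=T-p[:2]
off=np.clip(off,-1.5,1.5); b=T+off; manip.line_to([*b,160],feed=60); manip.pause(.15); st=state(); f0=np.array(st["force"]); print(np.round(st["position"],2),f0.round(1))
go=lambda xy,z,feed=40: (manip.line_to([xy[0],xy[1],z],feed=feed),state())[1]
z=160; stuck=False
while z>136:
    z-=3; st=go(b,z); f=np.array(st["force"])-f0; print(z,np.round(st["position"],1),f.round(1),round(st["t"],1))
    if f[2]>5: stuck=True; break
print("stuck" if stuck else "in",z,st["grip_width"]*94)
E
python3 ins.py
```

```text
settled [525.15  48.82 165.2 ] 30.6583
[524.88  48.77 159.95] [ 0.1 -0.3 -0.1]
157 [524.6  48.8 156.8] [ 0.   0.6 -0.5] 31.3
154 [524.7  48.8 153.8] [-1.5  0.6 -1.4] 31.6
151 [524.7  48.8 150.8] [0.2 0.3 0.2] 31.8
148 [524.6  48.8 147.8] [-0.4  1.1  0.7] 32.1
145 [524.9  49.3 144.9] [ 0.3  2.1 -1. ] 32.3
142 [524.9  49.4 141.8] [ 1.4  3.3 -1. ] 32.6
139 [524.9  49.4 138.8] [-0.2  5.7 -0.3] 32.8
136 [524.9  49.4 136.1] [0.  5.5 2.7] 33.1
in 136 11.669297835377067
```

It is entering: the chamfer guided it 0.6 mm in +y. I'll shift by that amount and press on against the spring.

Run:
```python
from h import *
x,y=525.0,49.6
manip.line_to([x,y,136],feed=20); print(np.round(state()["force"],1),np.round(state()["position"],2))
for z in np.arange(135,119,-1.):
    manip.line_to([x,y,z],feed=20); st=state(); print(z,np.round(st["position"],1),np.round(st["force"],1),round(st["grip_width"]*94,2),round(st["t"],1))
    if st["force"][2]>20: break
```

```text
[0.9 4.7 1.5] [525.04  49.56 135.97]
135.0 [525.1  49.6 135. ] [-0.4  4.8  1.8] 11.79 33.6
134.0 [525.1  49.6 134. ] [0.1 3.1 1.3] 12.02 33.8
133.0 [525.   49.6 132.8] [-0.5  3.4  1.1] 11.89 34.1
132.0 [525.   49.6 131.8] [ 1.2  4.1 -0.6] 11.86 34.3
131.0 [525.   49.6 131. ] [0.4 3.9 1.4] 11.78 34.6
130.0 [525.1  49.6 130.2] [1.  3.  3.1] 11.88 34.8
129.0 [525.1  49.6 129.2] [0.2 5.6 4.7] 12.03 35.1
128.0 [525.1  49.6 128.1] [0.  3.3 5.4] 11.84 35.3
127.0 [525.1  49.6 127.3] [-0.1  5.   6.2] 11.55 35.6
126.0 [525.1  49.6 126.4] [0.1 4.5 6.1] 12.08 35.8
125.0 [525.1  49.6 125.5] [0.  4.1 8.1] 11.66 36.1
124.0 [525.1  49.6 124.8] [-0.   3.1  9.4] 11.83 36.3
123.0 [525.2  49.6 124.6] [-1.5  3.5 13.6] 11.39 36.6
122.0 [525.2  49.6 124.4] [-3.   4.  16.6] 11.56 36.8
121.0 [525.3  49.6 124.2] [-3.3  3.7 22.9] 11.77 37.1
```

The signature matches: spring force from 3 N at z=130.6 to 9 N at 124.8, then a hard bottom, so 6 mm of travel. One last look before handing in.

Run:
```python
from h import *
manip.pause(.2); s=imaging.snapshot("side"); a=cv2.imread("pics/side1.png")
def rib(im):
    w=im[240:266,300:330].astype(int); ys,xs=np.nonzero((w[...,2]<70)&(w[...,1]<70)); return xs.mean()+300,ys.mean()+240,len(xs)
print(rib(s["img"]),rib(a)); st=state(); print(np.round(st["force"],1),st["finger_force"],np.round(st["position"],1),st["t"])
cv2.imwrite("pics/fin.png",cv2.resize(s["img"][185:275,265:385],(800,600),interpolation=cv2.INTER_CUBIC))
```

```text
(np.float64(313.6313131313131), np.float64(252.95454545454547), 198) (np.float64(312.5183486238532), np.float64(251.92660550458714), 218)
[-5.   4.1 22.9] 45.358963049948215 [525.3  49.6 124.2] 37.3083
```

View pics/fin.png

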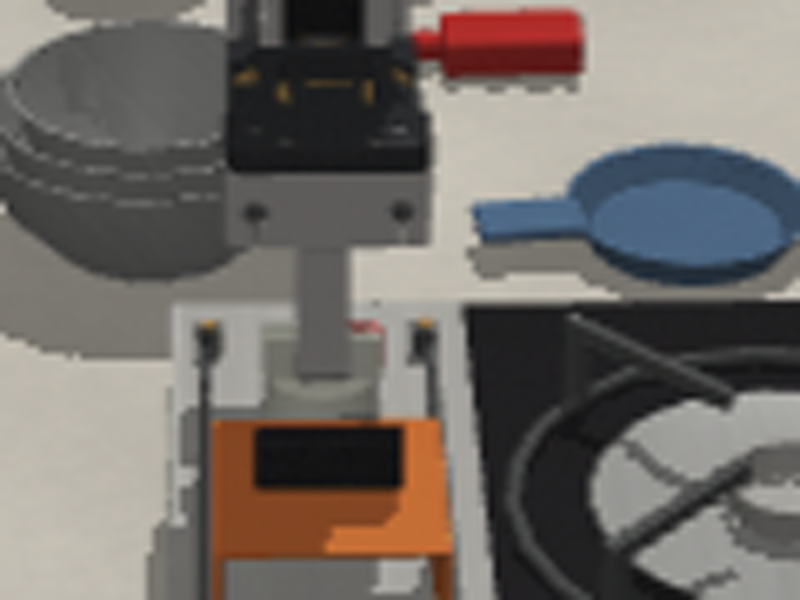

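The knob is seated and upright behind the guard. The guard's rib spans rows 249–258, the same as when it was pressed on its stop, and the bowls and spoon rest are untouched. Handing in.

```bash
python3 -c "
from h import *
print(sign_off())"
```

```text
the job is handed in; nothing more can be done
None
```

The job is handed in: the guard is at its far stop, and the white tray knob is flat to flat on the stem, pressed to the bottom and still gripped (about 37 s of the 51 s used; no verdict was returned). On the way the carried knob knocked the guard back over the stem, so I slid it to its stop a second time before fitting the knob.

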